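Hook a shelf bracket into a slotted upright and push it down to lock

TASK

Hang the blue shelf bracket on the slotted upright: pick it up by its web, hook both of its tabs into the two slots of the steel strip, then push it straight down until it is fully home and the brass lock pin has sprung out again into its back plate, and let go. The strip may be clamped off-centre, so feel for the slots gently, keeping every push of the bracket against the upright under 40 N, and leave the other things on the bench where they are.

Things in the scene. Friction and masses are not known exactly. Their poses are not given: they have to be found in the camera images.
- bracket: Loose blue metal shelf bracket, 0.35 kg, 101 x 44 x 118 mm (x, y, z), standing on its 6 mm foot plate. Origin: underside, below the middle of the grip. x points to its back (tab side), z up. Back plate 34 mm wide, flat back face at x = +32 mm, z 0 to 108; its lowest 6 mm are bevelled to ride over the pin; above a 4 mm cross bar a window (z 10 to 24) takes the pin.
- bracket_grip (a point): Where to hold the bracket, 100 mm above its origin: upright web 10 mm thick in y (dark pad; x -24 to +26 mm, top at z = 118 mm of the bracket), taken from above, fingers closing along the bracket's y. Axes as the bracket's.
- bracket_tabs (a point): On the bracket's back face, level with the underside of the upper tab (x 32, y 0, z 78 mm of the bracket). Two steel tabs, 6 mm wide in y, 23 high, stand out 10.5 mm behind the face: bracket z 32 to 55 and 78 to 101. Top 9 mm of each is the neck; the lower 14 mm is a hanging lip, 5.5 mm behind the face, so that it hooks behind the 4 mm strip.
- upright: Fixed grey channel post, 86 mm wide, 178 high, on a base plate 110 x 130 x 8. Origin: underside of base on the bench, centred in y; z up; slotted side faces -x (to the robot). There a 58 mm wide, 4 mm thick steel strip, front face at x = -20 mm, hollow behind, has two slots 9 mm wide, one above the other: z 96 to 123 and 142 to 169. The strip is clamped up to 12 mm left or right (y): not measured.
- upright_entry (a point): Where the bracket's origin is when the tabs, square to the strip, are fully through the slots and the back face touches the strip: x -52, z 66 mm (+-2) of the upright; the true y is shifted by the strip's unmeasured +-12 mm. Axes as the upright's. Come from about 20 mm nearer the robot and push along +x.
- upright_seat (a point): Where the bracket's origin ends, 16 mm straight below the entry: x -52, z 50 mm of the upright (y again shifted with the strip); hanging free it droops up to 0.04 rad and 2 mm. The tab necks then sit on the slots' lower ends. From about 2 mm below the entry on, the bevel rides on the lock pin: a push of about 5 to 20 N down is needed until it clicks.
- lock_pin (a joint): Brass round-nosed spring pin, 7 mm thick, in the strip below the slots (z = 64.5 mm of the upright, on the slots' centre line), sticking out 4 mm. Value in m: 0 out, 0.004 pressed in flush by the back plate (2 N to start, 4 N flush). It is pressed in on the bracket's way down and springs out again (0) into the window when the bracket is home and locked.
- mixing_cup: clear plastic mixing cup, 140 mm across, 85 high, loose bystander; origin centre of underside
- yellow_tin: small paint tin with yellow drips, 74 mm across, 62 high, loose bystander; origin centre of underside
- marker: black marker pen, 18 x 130 x 19 mm, loose bystander; origin centre of underside
- sanding_block: blue-grey sanding block, 64 x 118 x 30 mm, loose bystander; origin centre of underside
Not all that is in view belongs to the job. Of the things shaped like the bracket, the blue one is meant.

How it is judged:
By the outcome, as a careful person would: the job done as asked, in the order asked, and still so for the second after the job is handed in, with the robot touching nothing.
It also fails if it takes over 54 s, if anything falls off the work surface, if the arm or the gripper's body presses on something with over 40 N, if the wrist force passes 120 N, or if a joint passes its speed limit or range.

ROBOT

A 6-joint arm with a two-finger parallel gripper is mounted at the origin on a cart in front of the work surface, level with it; the furniture and walls round the work are solid. World frame = base frame: x ahead of the robot, y to its left, z up, the work surface at z = 0. Lengths are in mm, angles in rad, forces in N, time in s.
With the tool pointing down it reaches from about 300 to 775 mm from the base axis. Payload 14.6 kg.
Tool frame: the origin (TCP) lies between the finger pads; the fingertips stand manip.tip_reach ahead of it and the grasp point (between the pads) lies 5 mm behind it (manip.tip_reach is the distance from the TCP to the fingertips, in mm); z points along the fingers, y is the line along which they close (so a half turn about z gives the same grasp; the last joint's range is limited). The gripper opens to 94 mm and grips with 3 to 60 N. Pads are 16 mm wide; open, the fingers measure 119 mm over their backs; the gripper's body (75 mm by 177 mm) begins 78 mm behind the grasp point.
Start: joints at [1.106, 0.3, 1.521, -0, 1.321, -0.067], TCP at [213.061, 507.044, 194.546] pointing down, gripper open.
Joint ranges: [-3.03, 3.03], [-0.79, 2.21], [0.23, 2.52], [-1.04, 4.18], [0, 3.07], [-2.55, 2.55]. Speed limits (rad/s): [2.22, 2.22, 2.57, 3.14, 3.14, 3.14].

INTERFACE

Orientations are given as [roll, pitch, yaw] about the fixed x, y, z axes, in that order (R = Rz(yaw) Ry(pitch) Rx(roll)).
In Python, from cell import manip gives the robot as it stands. The module is installed in compiled form; this text tells all that it offers.
- The arm moves only by the shell command python3 -m creep 'ROWS' [FORCE]. ROWS is JSON, a list of rows, each a list of 3 entries, a list of its own where there are three numbers: the opening, from -1 (shut) to 1 (fully open), then the shift along the tool's x, y, z in cm, then the turn about the tool's z in units of 5 degrees (1.0 is 5 degrees). In form: [[grip, [tx, ty, tz], roll], ...]. A call has 1 to 12 rows; each row is the pose to reach, as a shift and turn from the pose commanded when the call began, along the tool's axes at that moment; what a row does not reach only later rows make up. A row lasts 1/10 s, in which the tool goes at most 50 mm and 8.59 degrees, less where a joint would pass 70% of its speed; a pose out of reach is approached as far as the arm can. A call with a gripper value outside its range is refused whole. The fingers move at their own pace and stop on an object; FORCE is the grip in N (left out, the last holds). Time passes only in rows, so rows that repeat a pose let the fingers close. It gives the time, the measured TCP pose, the force, the opening and the grip force at its end, in the units of the state.
- manip.read_state(): the state, without advancing time (a new reading comes with each control period).
- manip.camera(name): name is "scene" or "top" or "wrist"; returns the picture (480x640x3 uint8, red, green, blue); there is no depth.
- manip.camera_params(name): a dict with "fovy" (degrees; the focal length in pixels is half the picture's height over the tangent of half this angle, whatever the lens; pixels are square), "cx", "cy" (the principal point, pixels), "origin" and "attitude" of the camera in the world. Camera axes: x right, y down, z forward; pixel columns grow to the right and rows downward; lengths in mm; the calibration is good to about 2 mm. A picture is of the moment at which its call begins: read the wrist's pose just before it. camera_params takes no time and is no camera call; for the wrist camera it gives the pose at the moment of the call.
- manip.sign_off(): hands the job in; it is judged then, once.
The state is a dict: "clock": time; "joints": joint angles; "qd": joint speeds; "effort": joint torques, N m; "eef_pos": TCP position; "eef_rot": TCP orientation; "wrist_force": force on the tool from outside, world axes, zero at the start; "moment": the same for the moment, N m; "finger_gap": finger opening in mm; "finger_force": force on a finger pad.
Only numpy, scipy, OpenCV 4.12 (cv2) and the standard library are available. Lean on these libraries where they do the work, as an engineer would, in place of code of your own. Each camera call takes 0.05 s, during which the arm holds its last target. There are 200 camera calls.

## Working session

There is one attempt and no reset: what is moved stays moved. The work goes in short steps, Python scripts to look and compute and a shell command to move; the robot and the scene stay as the last step left them, time stands still between calls to the robot, and variables do not carry over. Pictures are saved under pics/ and viewed, at most 10 in all, crops included, and the job is handed in when it is done.

```bash
mkdir -p pics; python3 - <<'E'
from cell import manip
import cv2,numpy as np
ims=[]
for n in ("scene","top"):
    p=manip.camera_params(n); print(n,p)
    im=manip.camera(n)[:,:,::-1]; cv2.imwrite(f"pics/{n}0.png",im)
print(manip.camera_params("wrist")); print(manip.read_state(), manip.tip_reach)
E
```

```text
scene {'fovy': 48.541807673012904, 'cx': 309.16768010551, 'cy': 239.76969272344158, 'origin': array([  67.51465906, -916.91214639, 1074.74919283]), 'attitude': array([-2.38899583,  0.00864781, -0.50442217])}
top {'fovy': 44.97255200929951, 'cx': 318.4341252268526, 'cy': 243.72568965944913, 'origin': array([ 225.44194031, -109.07380144, 1659.12931528]), 'attitude': array([-2.97489896, -0.00533492, -1.54736967])}
{'fovy': 64.61068078531908, 'cx': 317.2093167941285, 'cy': 240.69455207257073, 'origin': array([139.37834534, 538.55445559, 384.62307135]), 'attitude': array([ 2.86198269e+00, -4.86049029e-04,  1.17398223e+00])}
{'clock': 0.1, 'joints': array([ 1.10643237e+00,  3.00432241e-01,  1.52152055e+00,  2.22078771e-05,
        1.32072402e+00, -6.65911044e-02]), 'qd': array([ 0.00039627, -0.0013088 , -0.00313086,  0.00083661, -0.00102211,
       -0.00185441]), 'effort': array([ 1.76840651e-03, -5.32644296e+01, -3.53279579e+01,  7.10426434e-02,
        2.34771747e-02, -5.97395865e-05]), 'eef_pos': array([212.92947867, 506.83394416, 194.0332628 ]), 'eef_rot': array([-3.14051233e+00, -9.36053840e-05,  2.74381425e+00]), 'wrist_force': array([ 0.24429429,  0.17595394, -0.70213192]), 'moment': array([ 0.01046723,  0.02802508, -0.01492935]), 'finger_force': 0.0, 'finger_gap': 93.76003802093102} 14.0
```

View pics/scene0.png

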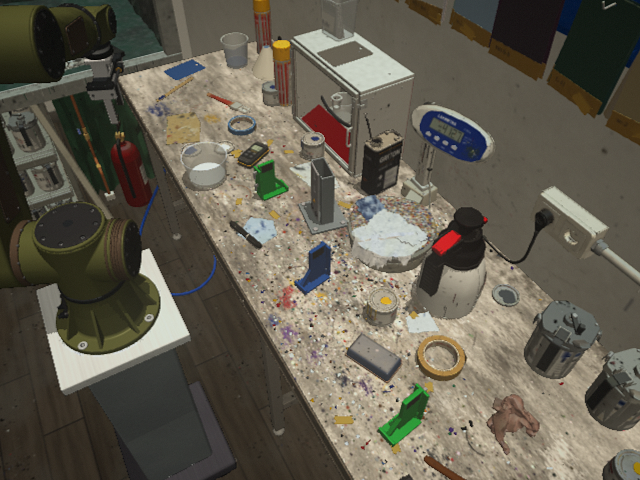

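View pics/top0.png

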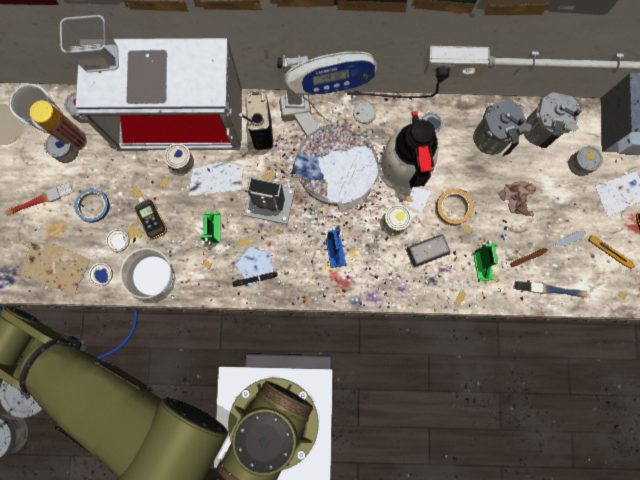

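Things shaped like the bracket: green in scene (268,180) / top (212,227), blue at (316,268) / (336,247), and green at (405,415) / (486,262). Only the middle one is blue, so that is the one meant. The upright is at scene (322,200) / top (267,198). I'll confirm both in an enlarged crop.

```bash
python3 - <<'E'
import cv2,numpy as np
s=cv2.imread("pics/scene0.png");t=cv2.imread("pics/top0.png")
a=cv2.resize(s[145:305,270:376],(398,600),interpolation=cv2.INTER_CUBIC)
b=cv2.resize(t[170:280,240:350],(400,400),interpolation=cv2.INTER_CUBIC)
b=np.vstack([b,np.zeros((200,400,3),np.uint8)])
cv2.imwrite("pics/crop0.png",np.hstack([a,b]))
E
```

```text
(no output)
```

View pics/crop0.png

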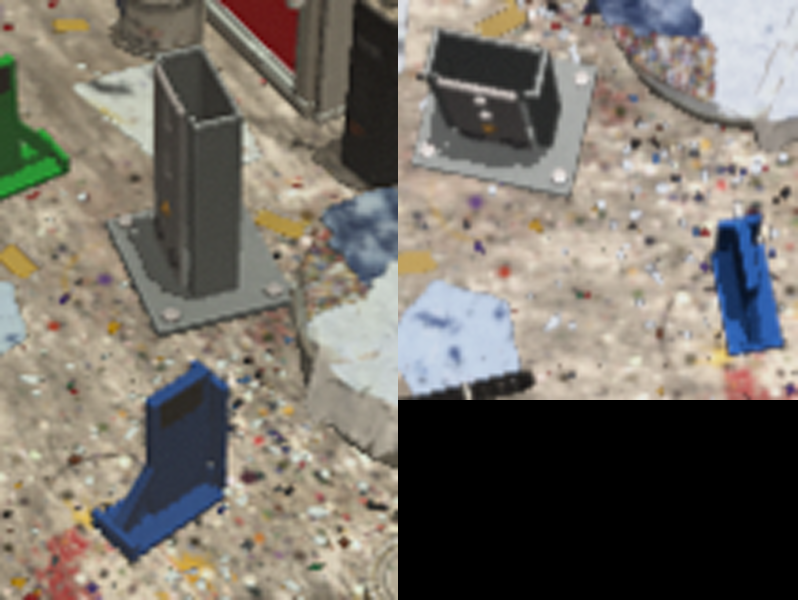

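The crop confirms it: the blue bracket has its foot toward the robot and its back toward +x. The upright has slots and the brass pin on its robot-facing side. Now rough poses from the top view.

```bash
cat > h.py <<'E'
from cell import manip
import cv2,numpy as np
from scipy.spatial.transform import Rotation as R
def cam(n):
    p=manip.camera_params(n); f=240/np.tan(np.radians(p['fovy']/2))
    return f,p['cx'],p['cy'],np.array(p['origin']),R.from_euler('xyz',p['attitude']).as_matrix()
def px2w(c,u,v,z):
    f,cx,cy,o,A=c; d=A@np.array([(u-cx)/f,(v-cy)/f,1]); return o+d*(z-o[2])/d[2]
def proj(c,P):
    f,cx,cy,o,A=c; q=(np.atleast_2d(P)-o)@A; return np.c_[cx+f*q[:,0]/q[:,2],cy+f*q[:,1]/q[:,2]]
def solve_ik_delta(target,yaw=None):
    """target TCP world -> shift in tool axes (cm), turn (5deg units)"""
    s=manip.read_state(); A=R.from_euler('xyz',s['eef_rot']).as_matrix()
    d=A.T@(np.array(target)-s['eef_pos'])/10
    t=None
    if yaw is not None:   # want tool y-axis along bracket y (mod pi); tool points down
        ay=np.arctan2(A[1,1],A[0,1]); e=(yaw+np.pi/2-ay+np.pi/2)%np.pi-np.pi/2
        t=-np.degrees(e)/5  # tool z is down
    return d.round(2),t
E
python3 - <<'E'
from h import *
c=cam("top")
k=110/400
P=lambda u,v,z:px2w(c,240+(u-398)*k,170+v*k,z)
print("base",[P(u,v,8)[:2].round(0) for u,v in((413,163),(569,194),(597,66))])
a,b,d=[P(u,v,8)[:2] for u,v in((413,163),(569,194),(597,66))]
e=a-b; print("yaw up",np.arctan2(e[1],e[0])-np.pi/2, "ctr",(a+d)/2)
print("foot",[P(u,v,3)[:2].round(0) for u,v in((728,355),(783,348))],"backtop",[P(u,v,108)[:2].round(0) for u,v in((720,220),(758,215))])
E
```

```text
base [array([583., 107.]), array([561., -19.]), array([667., -38.])]
yaw up -0.17522463653598908 ctr [625.20997948  34.43731126]
foot [array([ 435., -148.]), array([ 442., -192.])] backtop [array([ 524., -138.]), array([ 528., -166.])]
```

```bash
python3 -m creep '[[1,[-49.7,-41.7,-11],-6.4],[1,[-49.7,-41.7,-11],-6.4],[1,[-49.7,-41.7,-11],-6.4],[1,[-49.7,-41.7,-11],-6.4],[1,[-49.7,-41.7,-11],-6.4],[1,[-49.7,-41.7,-11],-6.4],[1,[-49.7,-41.7,-11],-6.4],[1,[-49.7,-41.7,-11],-6.4],[1,[-49.7,-41.7,-11],-6.4],[1,[-49.7,-41.7,-11],-6.4],[1,[-49.7,-41.7,-11],-6.4],[1,[-49.7,-41.7,-11],-6.4]]' 30
```

```text
clock: 1.3
eef_pos: [478.3, -9.8, 293.0]
eef_rot: [3.142, -0.0, -2.981]
wrist_force: [-0.0, 0.6, 0.6]
finger_gap: 94.1
finger_force: 0.0
```

```bash
python3 -m creep '[[1,[-1,-4,0],0],[1,[-1,-4,0],0],[1,[-1,-4,0],0]]'; python3 - <<'E'
from h import *
import pickle
c=cam("wrist"); im=manip.camera("wrist")[:,:,::-1]; pickle.dump((c,manip.read_state()),open("c1.pkl","wb"))
cv2.imwrite("pics/w1.png",im); print(manip.read_state()['eef_pos'],c[3])
cv2.imwrite("pics/w1s.png",cv2.resize(im,(800,600),interpolation=cv2.INTER_CUBIC))
E
```

```text
clock: 1.6
eef_pos: [494.0, -46.0, 292.1]
eef_rot: [3.141, -0.001, -2.982]
wrist_force: [-0.5, 0.2, -0.6]
finger_gap: 94.2
finger_force: 0.0
[493.82525869 -45.22632982 292.38876041] [415.28979883 -58.30826536 482.79333495]
```

View pics/w1s.png

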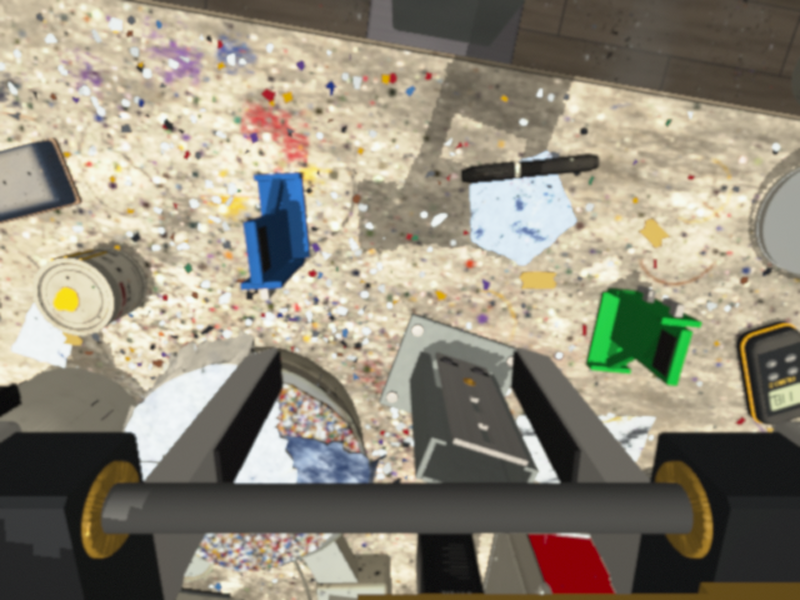

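The wrist view shows the bracket around (276,230), the upright with its slots at (497,426) and (474,400), and the pin at (469,381), all in 800-px coordinates. I'll fit the bracket silhouette and enlarge both.

```bash
cat >> h.py <<'E'
def tf(p,yaw,P):
    P=np.atleast_2d(P); A=R.from_euler('z',yaw).as_matrix(); return P@A.T+np.array(p)
def box(x0,x1,y0,y1,z0,z1): return np.array([[x,y,z] for x in(x0,x1) for y in(y0,y1) for z in(z0,z1)],float)
def ext(poly,y): return np.array([[x,s*y,z] for x,z in poly for s in(-1,1)],float)
BR=[box(-58.5,32,-22,22,0,6),box(28,32,-17,17,0,108),ext([(-24,60),(-24,118),(26,118),(26,60)],5),ext([(-55,6),(-24,60),(28,60),(28,6)],5),box(32,42,-3,3,32,55),box(32,42,-3,3,78,101)]
def mask(c,p,yaw,S=4,roi=None):
    m=np.zeros((480*S//1,640*S),np.uint8) if roi is None else None
    for b in BR: cv2.fillConvexPoly(m,cv2.convexHull(((proj(c,tf(p,yaw,b))+.5)*S).astype(np.int32)),1)
    return m
def blue(im):
    h=cv2.cvtColor(im,cv2.COLOR_BGR2HSV); return cv2.inRange(h,(104,130,20),(125,255,255))
E
python3 - <<'E'
from h import *
import pickle
from scipy.optimize import minimize
c,_=pickle.load(open("c1.pkl","rb")); im=cv2.imread("pics/w1.png")
m=blue(im); n,l,st,ce=cv2.connectedComponentsWithStats(cv2.morphologyEx(m,cv2.MORPH_CLOSE,np.ones((7,7))))
roi=np.zeros_like(m); roi[125:240,180:260]=255; m=cv2.morphologyEx(m&roi,cv2.MORPH_CLOSE,np.ones((7,7)))
M=cv2.resize(m,None,fx=4,fy=4,interpolation=cv2.INTER_LINEAR)>127
def cost(v):
    k=mask(c,(v[0],v[1],0),v[2])>0; return -(k&M).sum()/(k|M).sum()
best=min((minimize(cost,(496+dx,-161+dy,y),method='Nelder-Mead',options=dict(initial_simplex=np.array([(496+dx,-161+dy,y)]*4)+np.array([[0,0,0],[8,0,0],[0,8,0],[0,0,.08]]))) for dx,dy,y in((0,0,.16),(6,-4,.1),(-5,5,.2))),key=lambda r:r.fun)
print(best.x,best.fun)
a=cv2.resize(im[125:240,180:255],None,fx=5,fy=5,interpolation=cv2.INTER_CUBIC)
cs,_=cv2.findContours(mask(c,(*best.x[:2],0),best.x[2],5),0,2)
cv2.drawContours(a,[q-np.array([180*5,125*5]) for q in cs],-1,(0,255,255),1)
b=cv2.resize(im[245:385,295:433],None,fx=3,fy=3,interpolation=cv2.INTER_CUBIC); b=np.vstack([b,np.zeros((a.shape[0]-b.shape[0],b.shape[1],3),np.uint8)])
cv2.imwrite("pics/fit1.png",np.hstack([a,b])); print(a.shape)
E
```

```text
[ 4.96389243e+02 -1.57912397e+02  2.15744523e-01] -0.8773746520236165
(575, 375, 3)
```

View pics/fit1.png

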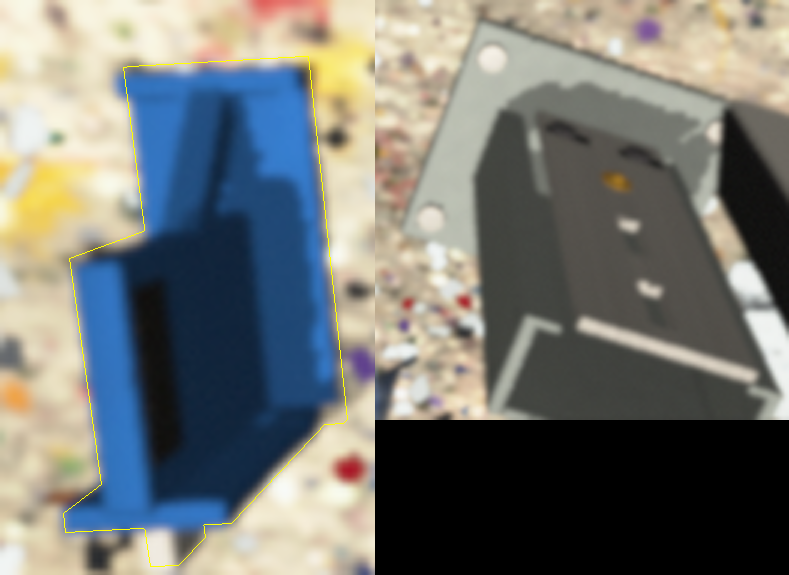

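Contour fits well apart from about 0.04 rad of yaw, since its edges tilt more than the picture's. The upright crop gives the strip top edge at (580,319)-(760,372), slot glints at (650,290) and (628,226), and the pin at (615,182). Next, world positions.

```bash
python3 - <<'E'
from h import *
import pickle
from scipy.optimize import minimize
c,_=pickle.load(open("c1.pkl","rb"))
P=lambda u,v,z:px2w(c,295+(u-375)/3-.3,245+v/3-.3,z)
a,b=P(580,319,178),P(760,372,178); e=b-a
print("strip front top",a.round(1),b.round(1),np.linalg.norm(e),"yaw",np.arctan2(e[1],e[0])-np.pi/2)
a2,b2=P(577,332,178),P(752,384,178);print("rear",a2.round(1),b2.round(1),np.linalg.norm(b2-a2))
f,g=P(527,318,178),P(778,395,178);print("flange",f.round(1),g.round(1),np.linalg.norm(g-f),"yaw",np.arctan2(*(g-f)[[1,0]])-np.pi/2)
q=[P(u,v,8) for u,v in((481,18),(402,232),(725,103))];print("base",np.round(q,1),"yaws",np.arctan2(*(q[1]-q[0])[[1,0]]),np.arctan2(*(q[2]-q[0])[[1,0]])-np.pi/2)
pn=P(615,182,64.5);print("pin",pn.round(1)); 
for u,v,z in((650,290,157),(628,226,110)): print("slot",P(u,v,z).round(1))
# pin in strip frame
for yw in(-.14,-.16,-.18):
  ax=np.array([np.cos(yw),np.sin(yw)]);ay=np.array([-ax[1],ax[0]])
  print(yw,"y: strip mid",(a+b)[:2]/2@ay,"flange mid",(f+g)[:2]/2@ay,"pin",pn[:2]@ay,"slots",[P(u,v,z)[:2]@ay for u,v,z in((650,290,157),(628,226,110))],"x: strip",(a+b)[:2]/2@ax,pn[:2]@ax,"baseL",q[0][:2]@ay)
E
```

```text
strip front top [598.1  13.9 178. ] [607.5  72.3 178. ] 59.1304047088811 yaw -0.15971234121643785
rear [602.7  13.9 178. ] [612.1  70.8 178. ] 57.748196281292806
flange [600.3  -2.1 178. ] [614.6  79.7 178. ] 83.03502632153139 yaw -0.17328318780240104
base [[560.3 -17.3   8. ]
 [668.3 -35.8   8. ]
 [582.2  97.1   8. ]] yaws -0.170264236169743 -0.18923318091247499
pin [602.6  42.7  64.5]
slot [596.7  39.1 157. ]
slot [598.6  39.8 110. ]
-0.14 y: strip mid 126.78797867293952 flange mid 123.22699908327789 pin 126.34202937264072 slots [np.float64(121.9959426219969), np.float64(122.97435600277846)] x: strip 590.8931178233307 590.7519317092176 baseL 61.104790542766125
-0.16 y: strip mid 138.57969643718005 flange mid 135.1238263142069 pin 138.13101278973048 slots [np.float64(133.67898570864685), np.float64(134.69221508697035)] x: strip 588.2393526127994 588.1071131263868 baseL 72.23704919922008
-0.18 y: strip mid 150.31598417055034 flange mid 146.96660581623723 pin 149.8647456434266 slots [np.float64(145.30855898337606), np.float64(146.35619908099966)] x: strip 585.3502995043098 585.227059539629 baseL 83.34041399914213
```

```bash
python3 -m creep '[[0.2,[0.8,-5,0],-0.2],[0.2,[1.5,-10,2],-0.2],[0.2,[1.5,-11.3,6],-0.2],[0.2,[1.5,-11.3,10],-0.2],[0.2,[1.5,-11.3,14],-0.2],[0.2,[1.5,-11.3,17],-0.2],[0.2,[1.5,-11.3,19],-0.2],[0.2,[1.5,-11.3,19.7],-0.2],[0.2,[1.5,-11.3,19.7],-0.2],[0.2,[1.5,-11.3,19.7],-0.2]]' 40
python3 - <<'E'
from h import *
c=cam("wrist"); im=manip.camera("wrist")[:,:,::-1]
cv2.imwrite("pics/w2.png",im)
E
```

```text
clock: 2.65
eef_pos: [498.0, -159.3, 97.0]
eef_rot: [-3.141, 0.001, -2.963]
wrist_force: [-0.1, 0.9, 0.2]
finger_gap: 56.7
finger_force: 0.0
```

View pics/w2.png

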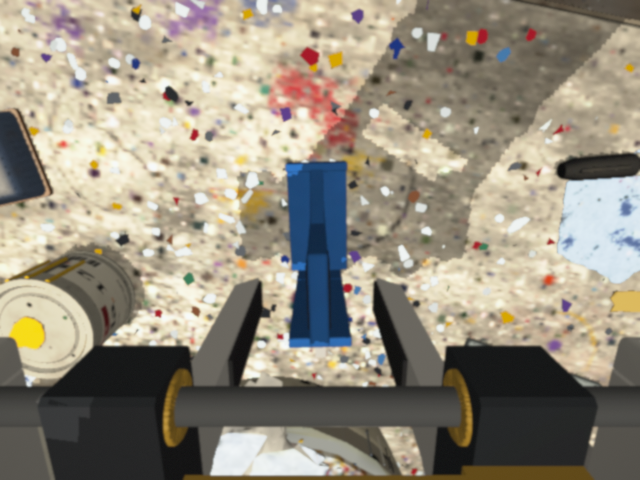

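Web at (318,300) is centred between the fingers and parallel to them. I'll close and lift.

```bash
python3 -m creep '[[-1,[0,0,0.2],0],[-1,[0,0,0.2],0],[-1,[0,0,0.2],0],[-1,[0,0,0.2],0],[-1,[0,0,0.2],0],[-1,[0,0,0.2],0],[-1,[0,0,0.2],0]]' 60; python3 -m creep '[[-1,[0,0,-1],0],[-1,[0,0,-4],0],[-1,[0,0,-8],0],[-1,[0,0,-11],0],[-1,[0,0,-11],0],[-1,[0,0,-11],0]]'
python3 - <<'E'
from h import *
from scipy.optimize import minimize
c=cam("wrist"); s=manip.read_state(); im=manip.camera("wrist")[:,:,::-1].copy()
p=s['eef_pos']; yaw=s['eef_rot'][2]+np.pi
cv2.imwrite("pics/w3.png",im)
ax=np.array([np.cos(yaw),np.sin(yaw),0])
pr=[((p+ax*d)[0],(p+ax*d)[1],p[2]-95) for d in(0,)]
cs,_=cv2.findContours(mask(c,pr[0],yaw,4),0,2)
a=cv2.resize(im,None,fx=4,fy=4,interpolation=cv2.INTER_CUBIC); cv2.drawContours(a,cs,-1,(0,255,255),2)
cv2.imwrite("pics/fit3.png",cv2.resize(a[130*4:370*4,220*4:420*4],(666,800))[:600]); print(s)
E
```

```text
clock: 3.4
eef_pos: [497.4, -159.6, 93.7]
eef_rot: [3.142, 0.0, -2.963]
wrist_force: [0.8, -0.1, -1.3]
finger_gap: 9.3
finger_force: 60.0
clock: 4.0
eef_pos: [497.1, -159.5, 203.4]
eef_rot: [3.141, -0.0, -2.963]
wrist_force: [0.3, 0.3, -4.6]
finger_gap: 9.3
finger_force: 60.0
{'clock': 4.0, 'joints': array([-3.80584833e-01,  2.30741787e-01,  1.58751563e+00, -4.46039517e-06,
        1.32357602e+00, -2.12951753e+00]), 'qd': array([-0.00055524,  0.02601765,  0.02925986,  0.00063127, -0.00551992,
       -0.00181893]), 'effort': array([ 3.85775976e-02, -5.43907249e+01, -3.96397805e+01, -5.56832424e-02,
        2.14774953e-01, -1.40461314e-03]), 'eef_pos': array([ 497.12730769, -159.47683507,  203.35628762]), 'eef_rot': array([ 3.14146868e+00, -2.06455744e-04, -2.96345518e+00]), 'wrist_force': array([ 0.32721505,  0.34042301, -4.64594333]), 'moment': array([ 0.09975374, -0.00276695, -0.01420307]), 'finger_force': 59.956074357032776, 'finger_gap': 9.30533426029736}
```

View pics/fit3.png

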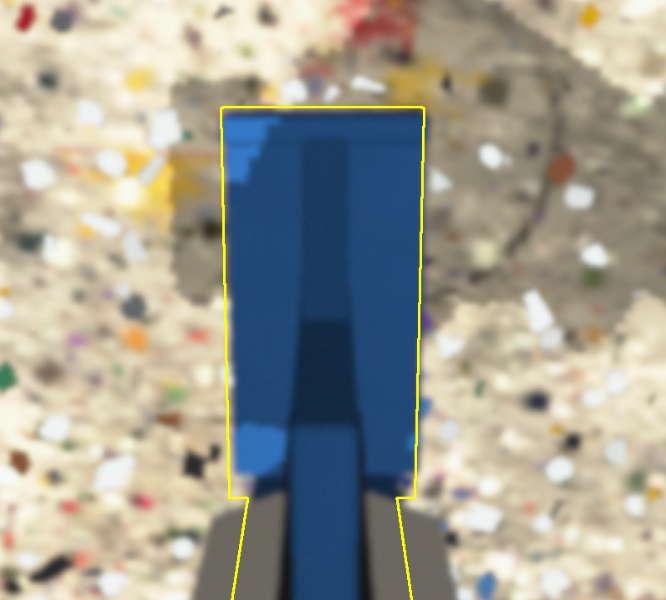

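Held square, and the model contour matches within about 2 mm. Now to the pre-entry pose, 25 mm short of the strip.

```bash
python3 -m creep '[[-1,[-1.3,4,0],1],[-1,[-2.7,8.5,0],2],[-1,[-4,13,0],3],[-1,[-5.4,17,0],4],[-1,[-5.4,19.4,0.5],4],[-1,[-5.4,19.8,1.5],4],[-1,[-6,19.9,3],4],[-1,[-7,19.97,4],4],[-1,[-8.63,19.97,4.37],4],[-1,[-8.63,19.97,4.37],4],[-1,[-8.63,19.97,4.37],4],[-1,[-8.63,19.97,4.37],4]]'
python3 - <<'E'
from h import *
c=cam("scene"); im=manip.camera("scene")[:,:,::-1]; s=manip.read_state(); print(s['eef_pos'],s['eef_rot'],s['wrist_force'],s['moment'])
cv2.imwrite("pics/s4.png",im)
a=cv2.resize(im[120:240,270:380],None,fx=5,fy=5,interpolation=cv2.INTER_CUBIC); cv2.imwrite("pics/s4c.png",a)
E
```

```text
clock: 5.25
eef_pos: [546.5, 51.6, 159.6]
eef_rot: [-3.141, -0.001, 2.97]
wrist_force: [-1.1, -0.2, -3.0]
finger_gap: 9.2
finger_force: 60.0
[546.60193059  51.73647585 159.88521772] [-3.14146642e+00 -2.20229657e-04  2.97013771e+00] [-0.08611834  0.66352793 -4.8240424 ] [ 0.03354732  0.01168497 -0.0106218 ]
```

View pics/s4c.png

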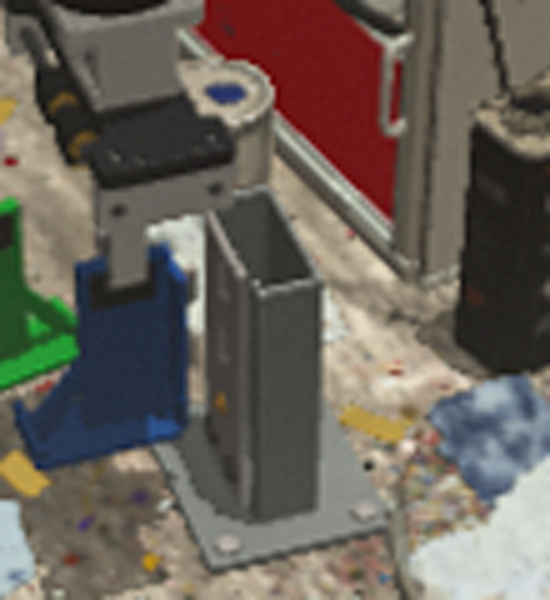

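The bracket stands square in front of the strip at crop (180,340), with the pin at (220,400). Now a gentle advance.

```bash
python3 -m creep '[[-1,[-0.5,0.05,0],0],[-1,[-1,0.05,0],0],[-1,[-1.2,0.05,0],0],[-1,[-1.3,0.05,0],0],[-1,[-1.4,0.05,0],0],[-1,[-1.45,0.05,0],0],[-1,[-1.5,0.05,0],0],[-1,[-1.5,0.05,0],0]]'
```

```text
clock: 6.1
eef_pos: [561.1, 50.3, 160.0]
eef_rot: [-3.141, -0.002, 2.971]
wrist_force: [-6.5, 0.8, -0.2]
finger_gap: 9.3
finger_force: 60.0
```

```bash
python3 -m creep '[[-1,[-0.05,0,0],0],[-1,[-0.1,0,0],0],[-1,[-0.1,0,0],0]]'
```

```text
clock: 6.4
eef_pos: [562.8, 49.8, 160.0]
eef_rot: [-3.141, 0.0, 2.971]
wrist_force: [-1.8, -1.9, -3.4]
finger_gap: 9.5
finger_force: 60.0
```

```bash
python3 -m creep '[[-1,[-0.05,0,0],0],[-1,[-0.1,0,0],0],[-1,[-0.15,0,0],0],[-1,[-0.15,0,0],0]]'; python3 -c "
from h import *
s=manip.read_state();print(s['wrist_force'],s['moment'])"
```

```text
clock: 6.8
eef_pos: [564.3, 49.7, 160.0]
eef_rot: [-3.141, -0.0, 2.971]
wrist_force: [-1.0, -3.7, -4.3]
finger_gap: 9.3
finger_force: 60.0
[-1.01057877 -3.66263498 -4.30993012] [-0.53101722  0.33151542 -0.09425353]
```

```bash
python3 -m creep '[[-1,[0,-0.07,0],0],[-1,[-0.05,-0.07,0],0],[-1,[-0.1,-0.07,0],0],[-1,[-0.15,-0.07,0],0],[-1,[-0.2,-0.07,0],0],[-1,[-0.2,-0.07,0],0]]'; python3 -c "
from h import *
s=manip.read_state();print(s['wrist_force'],s['moment'])"
```

```text
clock: 7.4
eef_pos: [566.2, 48.8, 160.0]
eef_rot: [3.142, 0.0, 2.971]
wrist_force: [0.0, -0.4, -3.5]
finger_gap: 9.5
finger_force: 60.0
[ 0.02475507 -0.37566963 -3.53286274] [ 0.01938049  0.06392558 -0.00135522]
```

```bash
python3 -m creep '[[-1,[-0.1,0,0],0],[-1,[-0.15,0,0],0],[-1,[-0.2,0,0],0],[-1,[-0.25,0,0],0],[-1,[-0.3,0,0],0],[-1,[-0.3,0,0],0]]'; python3 -c "
from h import *
s=manip.read_state();print(s['wrist_force'],s['moment'])"
```

```text
clock: 8.0
eef_pos: [569.1, 48.2, 160.0]
eef_rot: [3.142, 0.0, 2.971]
wrist_force: [0.3, -0.1, -4.3]
finger_gap: 9.3
finger_force: 60.0
[ 0.27348925 -0.05171192 -4.31065869] [ 0.01090421 -0.02200273 -0.01885352]
```

```bash
python3 -m creep '[[-1,[-0.05,0,0],0],[-1,[-0.1,0,0],0],[-1,[-0.15,0,0],0],[-1,[-0.15,0,0],0]]'; python3 -m creep '[[-1,[-0.05,0,0],0],[-1,[-0.05,0,0],0]]'
```

```text
clock: 8.4
eef_pos: [570.6, 48.0, 160.0]
eef_rot: [3.142, -0.0, 2.971]
wrist_force: [0.3, -0.2, -3.4]
finger_gap: 9.2
finger_force: 60.0
clock: 8.6
eef_pos: [570.8, 48.0, 160.0]
eef_rot: [3.142, -0.001, 2.971]
wrist_force: [-3.7, 0.5, -1.5]
finger_gap: 9.2
finger_force: 60.0
```

```bash
python3 -m creep '[[-1,[-0.04,0,0],0],[-1,[-0.04,0,0],0]]';  python3 -m creep '[[-1,[0,0,0.1],0],[-1,[0,0,0.2],0],[-1,[0,0,0.3],0],[-1,[0,0,0.3],0]]'; python3 -c "
from h import *
s=manip.read_state();print(s['wrist_force'],s['moment'])"
```

```text
clock: 8.8
eef_pos: [570.8, 48.1, 160.0]
eef_rot: [3.141, -0.002, 2.971]
wrist_force: [-6.8, 1.6, -0.8]
finger_gap: 9.5
finger_force: 60.0
clock: 9.2
eef_pos: [570.9, 48.0, 157.6]
eef_rot: [-3.142, -0.001, 2.971]
wrist_force: [-9.2, 2.4, 3.7]
finger_gap: 9.6
finger_force: 60.0
[-9.15034669  2.38908178  3.72237679] [ 0.2569578   1.83532409 -0.07610787]
```

```bash
python3 -m creep '[[-1,[0,0,0.1],0],[-1,[0,0,0.2],0],[-1,[0,0,0.3],0],[-1,[0,0,0.3],0]]'; python3 -c "
from h import *
s=manip.read_state();print(s['wrist_force'],s['moment'])"
```

```text
clock: 9.6
eef_pos: [570.9, 48.0, 154.9]
eef_rot: [3.142, -0.001, 2.971]
wrist_force: [-8.9, 1.6, 5.2]
finger_gap: 9.6
finger_force: 60.0
[-8.8617669   1.59171896  5.17404485] [ 0.23493112  1.97296162 -0.09807669]
```

```bash
python3 -m creep '[[-1,[0,0,0.1],0],[-1,[0,0,0.2],0],[-1,[0,0,0.3],0],[-1,[0,0,0.4],0],[-1,[0,0,0.5],0],[-1,[0,0,0.6],0],[-1,[0,0,0.6],0]]';  python3 -m creep '[[-1,[0,0,0.1],0],[-1,[0,0,0.2],0],[-1,[0,0,0.3],0],[-1,[0,0,0.3],0]]'
```

```text
clock: 10.3
eef_pos: [570.8, 47.9, 147.7]
eef_rot: [-3.141, -0.002, 2.971]
wrist_force: [-5.3, 1.1, -3.5]
finger_gap: 9.5
finger_force: 60.0
clock: 10.7
eef_pos: [570.8, 47.9, 144.9]
eef_rot: [-3.141, -0.002, 2.971]
wrist_force: [-6.7, 0.2, -1.3]
finger_gap: 9.3
finger_force: 60.0
```

```bash
python3 -m creep '[[-1,[0,0,0.05],0],[-1,[0,0,0.1],0],[-1,[0,0,0.1],0]]';  python3 -m creep '[[-1,[0,0,0.05],0],[-1,[0,0,0.1],0],[-1,[0,0,0.1],0]]'
```

```text
clock: 11.0
eef_pos: [570.9, 48.0, 144.2]
eef_rot: [-3.142, -0.001, 2.971]
wrist_force: [-8.8, 0.8, 1.5]
finger_gap: 9.1
finger_force: 60.0
clock: 11.3
eef_pos: [570.9, 48.0, 143.6]
eef_rot: [3.142, -0.001, 2.971]
wrist_force: [-9.7, 2.0, 4.7]
finger_gap: 9.7
finger_force: 60.0
```

```bash
python3 -m creep '[[-1,[0,0,0.1],0],[-1,[0,0,0.15],0],[-1,[0,0,0.15],0]]'; python3 - <<'E'
from h import *
s=manip.read_state(); print(s['eef_pos'],s['wrist_force'],s['moment'])
im=manip.camera("scene")[:,:,::-1]; w=manip.camera("wrist")[:,:,::-1]
a=cv2.resize(im[135:245,290:360],(382,600),interpolation=cv2.INTER_CUBIC)
b=cv2.resize(w[100:400,180:450],(410,456)); b=np.vstack([b,np.zeros((144,410,3),np.uint8)])
cv2.imwrite("pics/s5.png",np.hstack([a,b]))
E
```

```text
clock: 11.6
eef_pos: [571.0, 48.1, 143.4]
eef_rot: [3.141, -0.0, 2.971]
wrist_force: [-16.9, 2.5, 16.4]
finger_gap: 9.4
finger_force: 60.1
[571.01025015  48.07792453 143.41558842] [-16.86703185   2.51845479  16.40482176] [ 0.35142565  3.09877255 -0.15805652]
```

View pics/s5.png

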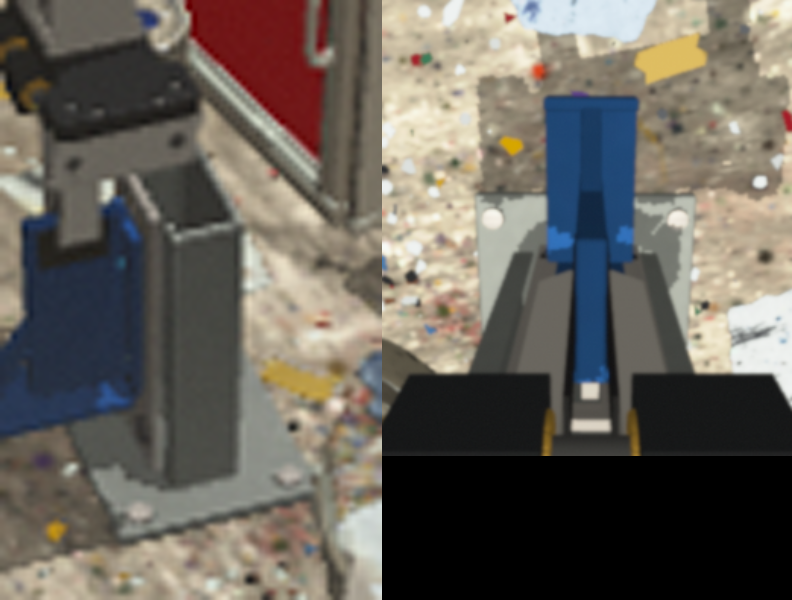

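The bracket is flush on the strip. The downward load dropped sharply once past the pin, and it now stops hard at z ≈ 50 mm with 16 N. I'll relieve the push, let go and rise.

```bash
python3 -m creep '[[-1,[0.04,0,-0.1],0],[-1,[0.06,0,-0.13],0],[-1,[0.06,0,-0.13],0]]'; python3 -m creep '[[-0.5,[0,0,0],0],[-0.3,[0,0,0],0],[0,[0,0,0],0],[0,[0,0,0],0],[0,[0,0,0],0],[0,[0,0,-1],0],[0,[0,0,-4],0],[0,[0,0,-9],0],[0,[2,0,-14],0],[0,[6,0,-16],0],[0,[8,-3,-16],0],[0,[8,-3,-16],0]]'; python3 - <<'E'
from h import *
im=manip.camera("scene")[:,:,::-1]; w=manip.camera("wrist")[:,:,::-1]; cv2.imwrite("pics/s6full.png",im);cv2.imwrite("pics/w6full.png",w)
a=cv2.resize(im[135:245,290:360],(382,600),interpolation=cv2.INTER_CUBIC)
b=cv2.resize(w,(410,308)); c=cv2.resize(im,(410,292)); 
cv2.imwrite("pics/s6.png",np.hstack([a,np.vstack([b,c])]))
E
```

```text
clock: 12.0
eef_pos: [570.8, 47.9, 143.6]
eef_rot: [3.142, 0.0, 2.971]
wrist_force: [-5.9, 0.4, 3.4]
finger_gap: 9.7
finger_force: 60.0
clock: 13.2
eef_pos: [485.3, 30.8, 305.2]
eef_rot: [3.141, 0.004, 2.97]
wrist_force: [-0.2, -0.6, -0.6]
finger_gap: 46.9
finger_force: 0.0
```

View pics/s6.png

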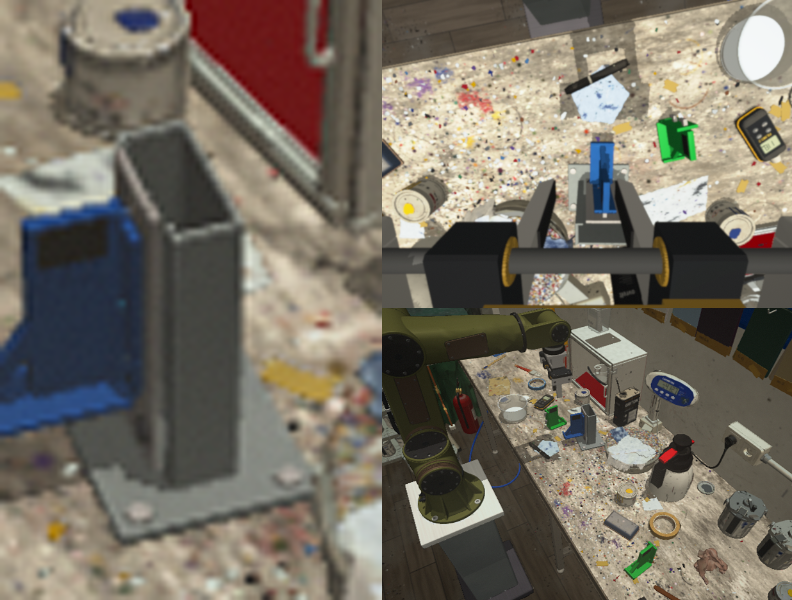

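The bracket hangs flush on the strip at (85,310) in the left panel, at the same height as when it was pressed home. The gripper is clear and the bystanders haven't moved. Handing in.

```bash
python3 -c "
from cell import manip
print(manip.sign_off())"
```

```text
the job is handed in; nothing more can be done
None
```

The blue bracket hangs on the upright, pushed down to its hard stop and released at about 13 s, with read-out forces no higher than about 17 N per axis; I judged the pin locked from the load drop past it and the seat height, not by sight.

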